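Snap the e-file hand piece into the empty rack clips

TASK

Put the grey nail-drill hand piece away in the tool rack: lay it lengthwise in the one empty pair of spring clips, level, with its round body about centred between them, and press it down until both clips snap over it and it sits fully home; then let go.

Things in the scene. Friction and masses are not known exactly. Their poses are not given: they have to be found in the camera images.
- handpiece_mid (a point): Nail-drill hand piece: loose slim round grey tool, 165 mm long, 110 g, lying flat near a similar felt marker (white, blue cap; not listed). Point on its axis, mid-body, 10 mm above the table as it lies. y axis along the tool. Body: cylinder 19.5 mm across from y = -48 to +50 mm, narrower beyond. Grasp across the middle; may be laid in the clips either way round.
- clip_seat (a point): Empty clip pair: where handpiece_mid is when fully home, 46 mm above the table. x along the seated tool, y along the rack, z up. Polished steel clips at x = -32 and +32 mm, 10 mm wide: sprung legs, lips 14 mm apart 6 mm above the point, flared up to 22 mm above it, 35 mm wide there. They spread when the tool is pushed down (about 10 N in all); lateral errors to 6 mm are taken up.
- tool_rack: Tool rack, fixed to the table: white plate 100 (x) by 270 mm (y), top 8 mm above the table; two rails along y at x = -32 and +32, 26 mm high, with a 52 mm gap between them for the fingers. Three clip pairs 85 mm apart: the wide one is empty (its place varies), two hold a thin steel pusher and a thin bamboo brush, fixed. Origin: underside centre.
Not all that is in view belongs to the job. What is shaped like the part that bears handpiece_mid but green is not meant.

How it is judged:
At the end, for the whole second after the job is handed in: The hand piece lies snapped into both clips of the empty pair: its middle within 5 mm of the seated height, within 15 mm of the middle along the tool and 10 mm across it, its length within 10 degrees of the clips' (either way round), and released (z of handpiece_mid in the frame of clip_seat between -0.005 and 0.005 m and x of handpiece_mid in the frame of clip_seat between -0.015 and 0.015 m and y of handpiece_mid in the frame of clip_seat between -0.01 and 0.01 m and angle between the y axis of handpiece_mid and the x axis of clip_seat, either way round below 0.175 rad); the robot touches nothing.
It also fails if it takes over 35 s, if anything falls off the work surface, if the arm or the gripper's body presses on something with over 40 N, if the wrist force passes 120 N, or if a joint passes its speed limit or range.

ROBOT

A 7-joint arm with a two-finger parallel gripper is mounted at the origin on a cart in front of the work surface, level with it; the furniture and walls round the work are solid. World frame = base frame: x ahead of the robot, y to its left, z up, the work surface at z = 0. Lengths are in m, angles in rad, forces in N, time in s.
With the tool pointing down it reaches from about 0.4 to 0.75 m from the base axis. Payload 19.5 kg.
Tool frame: the origin (TCP) lies on the mounting face of the last link; the fingertips stand 173 mm ahead of it and the grasp point (between the pads) lies 155 mm ahead of it; y points along the fingers, z is the direction in which the jaws open and shut, and the axes are right-handed (so a half turn about y gives the same grasp; the last joint's range is limited). The gripper opens to 85 mm and grips with 20 to 120 N. Pads are 22 mm wide; open, the fingers measure 114 mm over their backs; the gripper's body (76 mm by 85 mm) begins 54 mm behind the grasp point. The pads swing forward as they close: fully open they stand 13 mm farther back than shut.
Start: joints at [1.228, 0.707, -0.028, 1.485, 0.022, 0.951, -0.075], TCP at [0.17, -0.549, 0.405] pointing down, gripper open.
Joint ranges: [-2.71, 2.71], [-0.32, 2.16], [-1.57, 1.52], [0, 2.45], [-1.46, 4.6], [0, 2.02], [-2.83, 2.83]. Speed limits (rad/s): [1.89, 1.89, 2.57, 2.57, 3.01, 3.01, 3.01].

INTERFACE

Orientations are given as a unit quaternion [w, x, y, z].
In Python, from plant import get_state, imaging, job_done gives the robot as it stands.
- The arm moves only by the tool carry_out, never from a script. Its argument "increments" is a list of rows, each an object with "gripper": the opening in per cent of the stroke, from 0 (shut) to 100 (fully open); "xyz": the shift along the tool's x, y, z in m, a list of three; "delta_rot": the turn, a rotation vector about the tool's x, y, z in rad, a list of three. A call has exactly 5 rows; each row shifts and turns the commanded pose from where the row before left it, along the tool's axes as they then stand; what a row does not reach is not made up. A row lasts 1/10 s, in which the tool goes at most 50 mm and 8.59 degrees, less where a joint would pass 70% of its speed; a pose out of reach is approached as far as the arm can. A call with a gripper value outside its range is refused whole. The fingers move at their own pace and stop on an object; the grip force is fixed at half the most. Time passes only in rows, so rows that do not move let the fingers close, or fill a call up. It gives the time, the measured TCP pose, the force and the opening at its end, in the units of the state.
- get_state(): the state, without advancing time (a new reading comes with each control period).
- imaging.capture(name): name is "scene" or "top"; returns (picture, depth): 480x640x3 uint8, red, green, blue; 480x640 float32, m along the optical axis (not along the pixel's ray), 0 where there is no reading.
- imaging.camera_model(name): a dict with "mtx" (3x3 intrinsics, pixels), "pose" (4x4, takes a point from camera to world coordinates). Camera axes: x right, y up, looking along -z (the intrinsics and any distortion apply to the point x, -y, -z); pixel columns grow to the right and rows downward; lengths in m; the calibration is good to about 2 mm. A picture is of the moment at which its call begins. camera_model takes no time and is no camera call.
- job_done(): hands the job in, once; it reports no verdict.
The state is a dict: "t": time; "joint_pos": joint angles; "joint_vel": joint speeds; "effort": joint torques, N m; "position": TCP position; "orientation": TCP orientation; "wrist_force": force on the tool from outside, world axes, zero at the start; "moment": the same for the moment, N m; "finger_gap": finger opening in m.
Only numpy, scipy, OpenCV 4.12 (cv2) and the standard library are available. Lean on these libraries where they do the work, as an engineer would, in place of code of your own. Each camera call takes 0.05 s, during which the arm holds its last target.

## Working session

There is one attempt and no reset: what is moved stays moved. The work goes in short steps, Python scripts to look and compute and a tool call to move; the robot and the scene stay as the last step left them, time stands still between calls to the robot, and variables do not carry over. Pictures are saved under pics/ and viewed, and the job is handed in when it is done.

Besides the shell and the picture viewer there is one more tool, called as a command line: name --argument value ..., lists and objects as JSON in quotes. carry_out: Moves the arm, as the interface text tells. Its arguments: {"type":"object","properties":{"increments":{"type":"array"}},"required":["increments"]}

```bash
ls; mkdir -p pics
python3 - <<'E'
from plant import get_state, imaging
import cv2,numpy as np
s=get_state()
for k,v in s.items(): print(k,np.round(v,4))
for n in ["scene","top"]:
    p,d=imaging.capture(n); m=imaging.camera_model(n)
    print(n,m)
    cv2.imwrite(f"pics/{n}0.png",p[:,:,::-1]); np.savez(f"{n}0.npz",p=p,d=d,mtx=m["mtx"],pose=m["pose"])
E
```

```text
pics
t 0.0
joint_pos [ 1.2283  0.7071 -0.0276  1.485   0.022   0.9509 -0.0755]
joint_vel [ 0.0001 -0.      0.0003 -0.0003  0.001   0.0004 -0.0001]
effort [-2.00000e-04 -8.83205e+01  1.23450e+00 -2.36168e+01  1.69000e-02
  6.50000e-03  1.00000e-04]
position [ 0.1704 -0.5491  0.4042]
orientation [ 0.1059 -0.106   0.6995 -0.6988]
wrist_force [-0.5082  0.7499 -0.6726]
moment [ 0.0059 -0.0111  0.0096]
finger_gap 0.0855
scene {'mtx': array([[499.17800615,   0.        , 317.9243867 ],
       [  0.        , 499.17800615, 238.19700871],
       [  0.        ,   0.        ,   1.        ]]), 'pose': array([[-0.72194832,  0.52546462, -0.45019723, -0.06558742],
       [-0.69192841, -0.54346645,  0.47526761,  0.54773333],
       [ 0.00506922,  0.65462291,  0.75593859,  0.96599386],
       [ 0.        ,  0.        ,  0.        ,  1.        ]])}
top {'mtx': array([[519.7274885 ,   0.        , 332.44293761],
       [  0.        , 519.7274885 , 240.59613164],
       [  0.        ,   0.        ,   1.        ]]), 'pose': array([[ 1.24805251e-02,  9.96485672e-01, -8.28283848e-02,
         4.09343481e-01],
       [-9.99921774e-01,  1.23691634e-02, -1.85751217e-03,
        -4.74340952e-02],
       [-8.26466438e-04,  8.28450882e-02,  9.96562095e-01,
         1.21962881e+00],
       [ 0.00000000e+00,  0.00000000e+00,  0.00000000e+00,
         1.00000000e+00]])}
```

View pics/scene0.png

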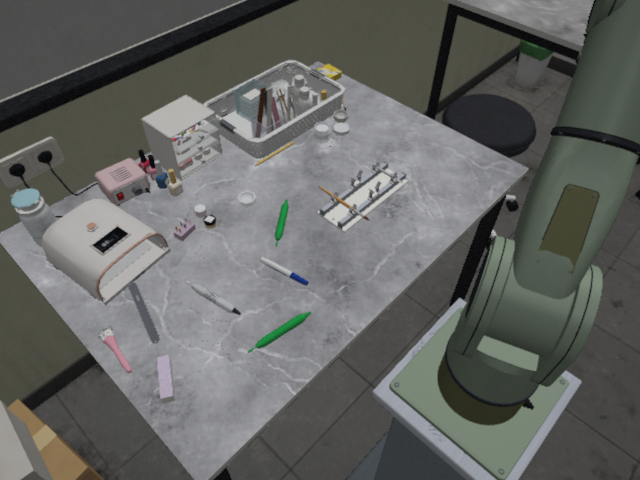

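View pics/top0.png

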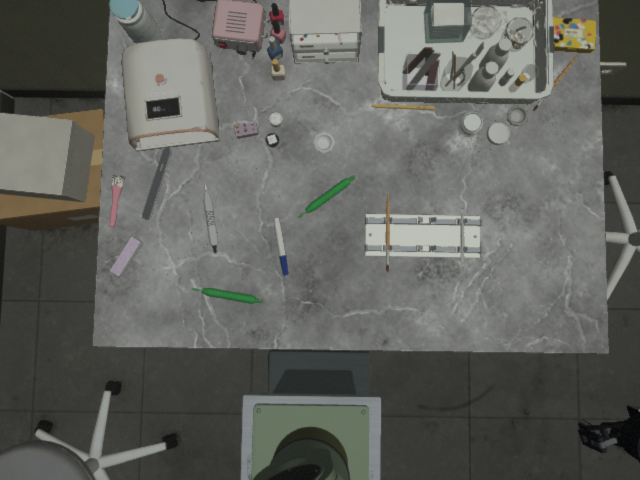

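Run:
```python
import cv2,numpy as np
z=np.load("top0.npz");p=z["p"][:,:,::-1];
a=cv2.resize(p[170:310,180:310],None,fx=4.2,fy=4.2,interpolation=cv2.INTER_CUBIC)
b=cv2.resize(p[180:285,355:490],None,fx=5.8,fy=5.8,interpolation=cv2.INTER_CUBIC)
cv2.imwrite("pics/a.png",a);cv2.imwrite("pics/b.png",b)
z=np.load("scene0.npz");p=z["p"][:,:,::-1]
cv2.imwrite("pics/c.png",cv2.resize(p[150:240,310:420],None,fx=6.5,fy=6.5,interpolation=cv2.INTER_CUBIC))
```

```text
(no output)
```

View pics/a.png

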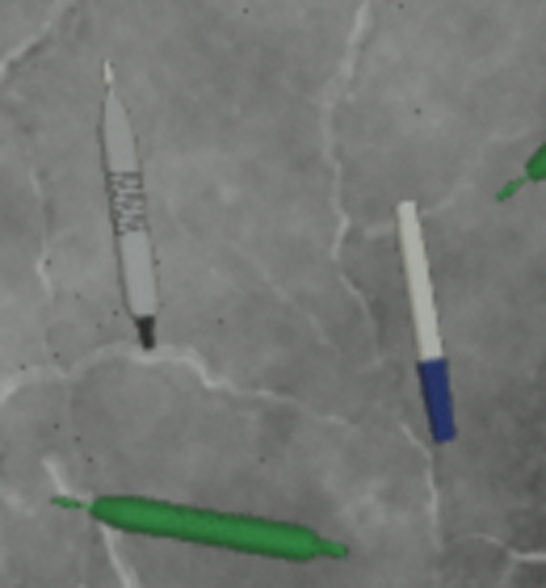

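View pics/b.png

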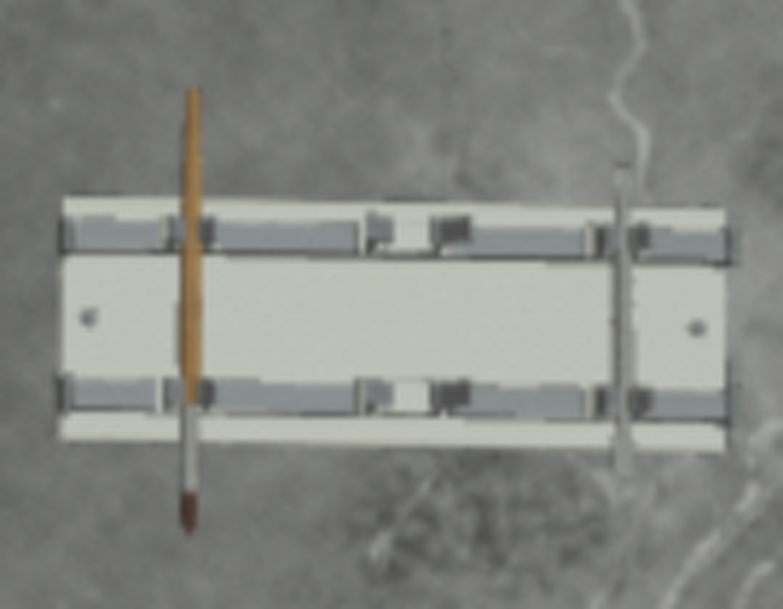

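View pics/c.png

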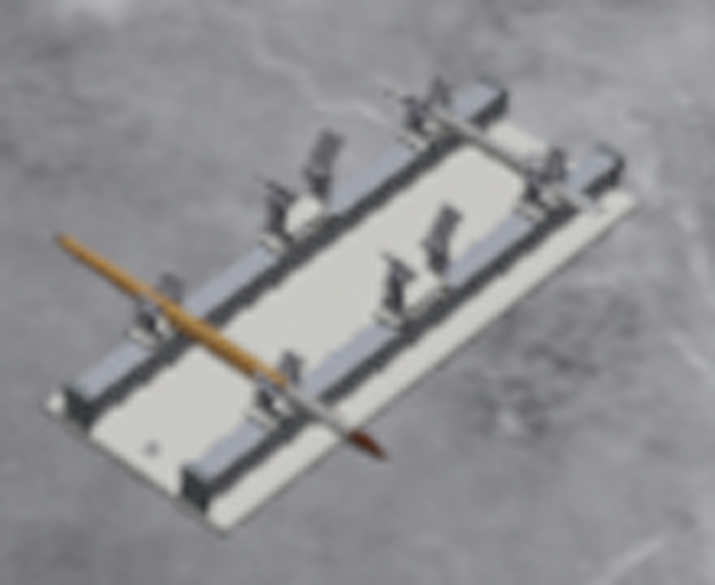

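```bash
cat > h.py <<'E'
import cv2,numpy as np
def load(n):
    z=np.load(n+"0.npz");return z["p"],z["d"],z["mtx"],z["pose"]
def ray(px,z0,K,T):
    px=np.atleast_2d(np.array(px,float))
    d=np.c_[(px[:,0]-K[0,2])/K[0,0],-(px[:,1]-K[1,2])/K[1,1],-np.ones(len(px))]@T[:3,:3].T
    o=T[:3,3]; return o+d*((z0-o[2])/d[:,2])[:,None]
def proj(P,K,T):
    c=(np.atleast_2d(P)-T[:3,3])@T[:3,:3]; return np.c_[K[0,0]*c[:,0]/-c[:,2]+K[0,2],K[1,1]*-c[:,1]/-c[:,2]+K[1,2]]
E
python3 - <<'E'
from h import *
for n,box in (("top",(195,175,225,260)),("scene",(180,275,245,320))):
    p,d,K,T=load(n)
    x0,y0,x1,y1=box
    # height map
    v,u=np.mgrid[y0:y1,x0:x1]; dd=d[y0:y1,x0:x1]
    c=np.stack([(u-K[0,2])/K[0,0]*dd,-(v-K[1,2])/K[1,1]*dd,-dd],-1)@T[:3,:3].T+T[:3,3]
    m=(c[...,2]>0.006)&(dd>0)
    nl,lab,st,_=cv2.connectedComponentsWithStats(m.astype(np.uint8)); i=1+st[1:,4].argmax(); m=lab==i
    print(n,"tab",np.median(c[...,2]),"area",m.sum(),"top",np.percentile(c[...,2][m],95))
    Q=ray(np.c_[u[m],v[m]],0.01,K,T)[:,:2]
    vx,vy,cx,cy=cv2.fitLine(Q.astype(np.float32),cv2.DIST_L2,0,.01,.01).ravel()
    a=np.array([vx,vy]); a*=np.sign(a[0]); s=(Q-[cx,cy])@a; w=(Q-[cx,cy])@[-a[1],a[0]]
    print("c",cx,cy,"dir",a,np.degrees(np.arctan2(a[1],a[0])),"range",s.min(),s.max())
    for lo in np.arange(-.09,.09,.006):
        k=(s>=lo)&(s<lo+.006)
        if k.any(): print("%.3f w=%.1f mid=%.1f n=%d"%(lo+.003,1e3*np.ptp(w[k]),1e3*(w[k].max()+w[k].min())/2,k.sum()),p[y0:y1,x0:x1][m][k].mean(0).round())
p,d,K,T=load("top")
cr=np.array([(62,198),(727,208),(725,452),(58,440)])/5.8+[355,180]
C=ray(cr,0.008,K,T);print(C,C.mean(0)); print([np.linalg.norm(C[i]-C[(i+1)%4]) for i in range(4)])
# clips lips: left/right edges of white spacer between legs top (rail-level) 
print(ray(np.array([(400,232),(400,395),(192,235),(620,235),(192,395),(620,395)])/5.8+[355,180],0.034,K,T))
p,d,K,T=load("scene")
cr=np.array([(45,405),(225,533),(637,203)])/6.5+[310,150]
print("scene corners",ray(cr,0.008,K,T))
E
```

```text
top tab -0.0005060276052781809 area 448 top 0.020318414766846593
c 0.5506081 0.24136704 dir [0.9833981  0.18146132] 10.454889 range -0.07239558760567534 0.06912307232568979
-0.075 w=2.3 mid=-1.1 n=2 [73. 74. 72.]
-0.069 w=5.3 mid=-0.4 n=7 [59. 60. 59.]
-0.063 w=7.6 mid=-0.3 n=11 [61. 63. 61.]
-0.057 w=14.2 mid=-0.3 n=13 [78. 80. 78.]
-0.051 w=16.8 mid=0.3 n=20 [133. 136. 134.]
-0.045 w=19.1 mid=0.4 n=22 [135. 138. 136.]
-0.039 w=19.5 mid=-0.2 n=23 [135. 138. 136.]
-0.033 w=17.2 mid=-0.1 n=21 [137. 140. 138.]
-0.027 w=19.1 mid=0.2 n=22 [137. 140. 138.]
-0.021 w=18.8 mid=-0.3 n=22 [137. 140. 137.]
-0.015 w=18.8 mid=0.6 n=21 [140. 143. 141.]
-0.009 w=18.8 mid=-0.1 n=21 [128. 131. 129.]
-0.003 w=16.9 mid=0.1 n=20 [116. 119. 117.]
0.003 w=18.5 mid=0.2 n=21 [117. 120. 118.]
0.009 w=16.9 mid=0.7 n=19 [117. 120. 119.]
0.015 w=17.2 mid=-0.2 n=22 [115. 118. 116.]
0.021 w=18.9 mid=-0.1 n=20 [116. 118. 116.]
0.027 w=17.3 mid=0.3 n=22 [120. 122. 120.]
0.033 w=18.9 mid=0.4 n=20 [135. 138. 135.]
0.039 w=19.2 mid=-0.1 n=23 [131. 133. 130.]
0.045 w=16.9 mid=-0.0 n=19 [135. 138. 135.]
0.051 w=16.9 mid
[... 1531 characters left out ...]
 158.]
[[ 0.57337979 -0.12249241  0.008     ]
 [ 0.57263008 -0.3917035   0.008     ]
 [ 0.4737519  -0.38980351  0.008     ]
 [ 0.47524673 -0.12158793  0.008     ]] [ 0.52375212 -0.25639684  0.008     ]
[np.float64(0.2692121271815037), np.float64(0.09889643351233683), np.float64(0.26821973914518377), np.float64(0.09813722054565624)]
[[ 0.55794993 -0.25478366  0.034     ]
 [ 0.49326294 -0.2546475   0.034     ]
 [ 0.5557348  -0.17244972  0.034     ]
 [ 0.55783209 -0.34185217  0.034     ]
 [ 0.4922445  -0.17267889  0.034     ]
 [ 0.49434001 -0.34133488  0.034     ]]
scene corners [[ 0.5698461  -0.11844088  0.008     ]
 [ 0.47024228 -0.11739439  0.008     ]
 [ 0.46935573 -0.38466988  0.008     ]]
```

```bash
cat >> h.py <<'E'
from scipy.spatial.transform import Rotation as R
def down(yaw): # jaw (tool z) along yaw, tool y down
    z=np.array([np.cos(yaw),np.sin(yaw),0]); y=np.array([0,0,-1.]); return R.from_matrix(np.c_[np.cross(y,z),y,z])
def rq(q): return R.from_quat(np.roll(q,-1))
def plan(p0,R0,p1,yaw,n,cyl=True):
    R1=min((down(yaw),down(yaw+np.pi)),key=lambda r:(R0.inv()*r).magnitude())
    dr=(R0.inv()*R1).as_rotvec()
    f=lambda p:np.array([np.hypot(p[0],p[1]),np.arctan2(p[1],p[0]),p[2]])
    rows=[];p=np.array(p0);r=R0
    for k in range(1,n+1):
        t=k/n
        if cyl: c=f(np.array(p0))*(1-t)+f(np.array(p1))*t; q=np.array([c[0]*np.cos(c[1]),c[0]*np.sin(c[1]),c[2]])
        else: q=np.array(p0)*(1-t)+np.array(p1)*t
        sh=np.round(r.inv().apply(q-p),4); w=np.round(dr/n,4)
        rows.append((sh.tolist(),w.tolist())); p=p+r.apply(sh); r=r*R.from_rotvec(w)
    for i,(a,b) in enumerate(rows):
        if i%5==0: print("--")
        print('xyz',a,'rot',b)
    print("end",p,(r.inv()*R1).magnitude(),"max step",max(np.linalg.norm(a) for a,b in rows))
    return p,r
E
python3 - <<'E'
from h import *
from plant import get_state
s=get_state();r=rq(s["orientation"]);print(r.as_matrix().round(3))
plan(s["position"],r,[0.549,0.2425,0.30],np.radians(100.3),25)
E
```

```text
[[-0.955 -0.     0.296]
 [-0.296  0.001 -0.955]
 [ 0.    -1.    -0.001]]
--
xyz [-0.0388, 0.0042, -0.0003] rot [0.0, 0.0048, 0.0]
xyz [-0.0388, 0.0041, -0.0031] rot [0.0, 0.0048, 0.0]
xyz [-0.0385, 0.0042, -0.0059] rot [0.0, 0.0048, 0.0]
xyz [-0.038, 0.0042, -0.0087] rot [0.0, 0.0048, 0.0]
xyz [-0.0374, 0.0042, -0.0114] rot [0.0, 0.0048, 0.0]
--
xyz [-0.0365, 0.0042, -0.0141] rot [0.0, 0.0048, 0.0]
xyz [-0.0355, 0.0042, -0.0168] rot [0.0, 0.0048, 0.0]
xyz [-0.0342, 0.0041, -0.0193] rot [0.0, 0.0048, 0.0]
xyz [-0.0328, 0.0042, -0.0218] rot [0.0, 0.0048, 0.0]
xyz [-0.0311, 0.0042, -0.0241] rot [0.0, 0.0048, 0.0]
--
xyz [-0.0295, 0.0042, -0.0263] rot [0.0, 0.0048, 0.0]
xyz [-0.0274, 0.0042, -0.0285] rot [0.0, 0.0048, 0.0]
xyz [-0.0254, 0.0042, -0.0304] rot [0.0, 0.0048, 0.0]
xyz [-0.0232, 0.0042, -0.0322] rot [0.0, 0.0048, 0.0]
xyz [-0.0208, 0.0042, -0.0339] rot [0.0, 0.0048, 0.0]
--
xyz [-0.0184, 0.0042, -0.0353] rot [0.0, 0.0048, 0.0]
xyz [-0.0158, 0.0042, -0.0367] rot [0.0, 0.0048, 0.0]
xyz [-0.0131, 0.0042, -0.0377] rot [0.0, 0.0048, 0.0]
xyz [-0.0103, 0.0042, -0.0387] rot [0.0, 0.0048, 0.0]
xyz [-0.0076, 0.0042, -0.0394] rot [0.0, 0.0048, 0.0]
--
xyz [-0.0047, 0.0042, -0.0399] rot [0.0, 0.0048, 0.0]
xyz [-0.0018, 0.0042, -0.0402] rot [0.0, 0.0048, 0.0]
xyz [0.0011, 0.0043, -0.0403] rot [0.0, 0.0048, 0.0]
xyz [0.004, 0.0042, -0.0401] rot [0.0, 0.0048, 0.0]
xyz [0.0069, 0.0042, -0.0399] rot [0.0, 0.0048, 0.0]
end [0.5489701  0.24250601 0.29997306] 0.0013592109657515733 max step 0.04070945836043511
```

carry_out --increments '[{"gripper": 100,"xyz": [-0.039,0.004,0],"delta_rot": [0,0.005,0]},{"gripper": 100,"xyz": [-0.039,0.004,-0.003],"delta_rot": [0,0.005,0]},{"gripper": 100,"xyz": [-0.0385,0.004,-0.006],"delta_rot": [0,0.005,0]},{"gripper": 100,"xyz": [-0.038,0.004,-0.009],"delta_rot": [0,0.005,0]},{"gripper": 100,"xyz": [-0.0375,0.004,-0.0115],"delta_rot": [0,0.005,0]}]'

```text
t: 0.6
position: [0.3473, -0.4649, 0.3842]
orientation: [0.097, -0.097, 0.701, -0.7]
wrist_force: [0.3, 0.2, 0.4]
finger_gap: 0.0851
```

carry_out --increments '[{"gripper": 100,"xyz": [-0.0365,0.004,-0.014],"delta_rot": [0,0.005,0]},{"gripper": 100,"xyz": [-0.0355,0.004,-0.017],"delta_rot": [0,0.005,0]},{"gripper": 100,"xyz": [-0.034,0.004,-0.0195],"delta_rot": [0,0.005,0]},{"gripper": 100,"xyz": [-0.033,0.004,-0.022],"delta_rot": [0,0.005,0]},{"gripper": 100,"xyz": [-0.031,0.004,-0.024],"delta_rot": [0,0.005,0]}]'

```text
t: 1.1
position: [0.4858, -0.3266, 0.3642]
orientation: [0.088, -0.089, 0.702, -0.701]
wrist_force: [-0.4, -0.4, 0.5]
finger_gap: 0.0855
```

carry_out --increments '[{"gripper": 100,"xyz": [-0.0295,0.004,-0.0265],"delta_rot": [0,0.005,0]},{"gripper": 100,"xyz": [-0.0275,0.004,-0.0285],"delta_rot": [0,0.005,0]},{"gripper": 100,"xyz": [-0.0255,0.004,-0.0305],"delta_rot": [0,0.005,0]},{"gripper": 100,"xyz": [-0.023,0.004,-0.032],"delta_rot": [0,0.005,0]},{"gripper": 100,"xyz": [-0.021,0.004,-0.034],"delta_rot": [0,0.005,0]}]'

```text
t: 1.6
position: [0.572, -0.149, 0.3442]
orientation: [0.079, -0.08, 0.703, -0.703]
wrist_force: [0.7, 0.5, -0.2]
finger_gap: 0.0856
```

carry_out --increments '[{"gripper": 100,"xyz": [-0.0185,0.004,-0.0355],"delta_rot": [0,0.005,0]},{"gripper": 100,"xyz": [-0.016,0.004,-0.0365],"delta_rot": [0,0.005,0]},{"gripper": 100,"xyz": [-0.013,0.004,-0.0375],"delta_rot": [0,0.005,0]},{"gripper": 100,"xyz": [-0.0105,0.004,-0.0385],"delta_rot": [0,0.005,0]},{"gripper": 100,"xyz": [-0.0075,0.004,-0.0395],"delta_rot": [0,0.005,0]}]'

```text
t: 2.1
position: [0.5954, 0.0484, 0.3243]
orientation: [0.071, -0.071, 0.704, -0.704]
wrist_force: [1.3, -0.9, -0.3]
finger_gap: 0.0852
```

Run:
```python
from h import *
from plant import get_state
s=get_state()
a=plan(s["position"],rq(s["orientation"]),[0.549,0.2425,0.29],np.radians(100.3),5)
```

```text
--
xyz [-0.004, 0.0069, -0.0398] rot [0.0, 0.0042, 0.0001]
xyz [-0.0012, 0.0068, -0.0401] rot [0.0, 0.0042, 0.0001]
xyz [0.0017, 0.0069, -0.04] rot [0.0, 0.0042, 0.0001]
xyz [0.0046, 0.0068, -0.0399] rot [0.0, 0.0042, 0.0001]
xyz [0.0073, 0.0069, -0.0395] rot [0.0, 0.0042, 0.0001]
end [0.54904417 0.24253495 0.28996747] 0.00029422452541429643 max step 0.040757207951477734
```

carry_out --increments '[{"gripper": 100,"xyz": [-0.004,0.007,-0.04],"delta_rot": [0,0.004,0]},{"gripper": 100,"xyz": [-0.001,0.007,-0.04],"delta_rot": [0,0.004,0]},{"gripper": 100,"xyz": [0.0015,0.007,-0.04],"delta_rot": [0,0.004,0]},{"gripper": 100,"xyz": [0.0045,0.007,-0.04],"delta_rot": [0,0.004,0]},{"gripper": 100,"xyz": [0.0075,0.007,-0.0395],"delta_rot": [0,0.004,0]}]'

```text
t: 2.6
position: [0.5482, 0.2426, 0.2891]
orientation: [-0.064, 0.064, -0.704, 0.704]
wrist_force: [0.2, 0.1, -0.1]
finger_gap: 0.0856
```

carry_out --increments '[{"gripper": 100,"xyz": [0,0.02,0],"delta_rot": [0,0,0]},{"gripper": 100,"xyz": [0,0.02,0],"delta_rot": [0,0,0]},{"gripper": 100,"xyz": [0,0.02,0],"delta_rot": [0,0,0]},{"gripper": 100,"xyz": [0,0.015,0],"delta_rot": [0,0,0]},{"gripper": 100,"xyz": [0,0,0],"delta_rot": [0,0,0]}]'

```text
t: 3.1
position: [0.5484, 0.2409, 0.213]
orientation: [-0.063, 0.065, -0.704, 0.705]
wrist_force: [0.4, 0.2, 0.7]
finger_gap: 0.0853
```

Run:
```python
from h import *
from plant import get_state,imaging
s=get_state(); r=rq(s["orientation"]);print(s["position"],r.as_matrix().round(3),s["joint_pos"].round(2) if hasattr(s["joint_pos"],'round') else s["joint_pos"])
p,d=imaging.capture("scene")
cv2.imwrite("pics/s1.png",cv2.resize(p[200:380,120:330,::-1],None,fx=3.3,fy=3.3,interpolation=cv2.INTER_CUBIC))
```

```text
[0.54840174 0.24089203 0.21296726] [[-0.984 -0.003  0.18 ]
 [-0.18  -0.001 -0.984]
 [ 0.003 -1.     0.001]] [-0.54  1.02  0.15  1.56 -0.24  0.59 -1.65]
```

View pics/s1.png

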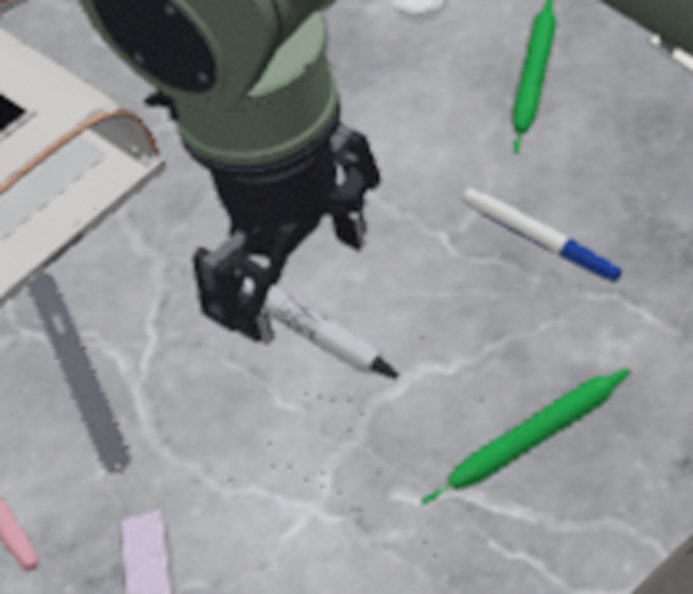

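carry_out --increments '[{"gripper": 100,"xyz": [0,0.014,0],"delta_rot": [0,0,0]},{"gripper": 100,"xyz": [0,0.014,0],"delta_rot": [0,0,0]},{"gripper": 100,"xyz": [0,0.008,0],"delta_rot": [0,0,0]},{"gripper": 100,"xyz": [0,0,0],"delta_rot": [0,0,0]},{"gripper": 20,"xyz": [0,0,0],"delta_rot": [0,0,0]}]'

```text
t: 3.65
position: [0.5489, 0.241, 0.1788]
orientation: [0.064, -0.064, 0.704, -0.704]
wrist_force: [-0.6, -0.7, 0.4]
finger_gap: 0.0732
```

carry_out --increments '[{"gripper": 10,"xyz": [0,0,0],"delta_rot": [0,0,0]},{"gripper": 0,"xyz": [0,0,0],"delta_rot": [0,0,0]},{"gripper": 0,"xyz": [0,0,0],"delta_rot": [0,0,0]},{"gripper": 0,"xyz": [0,0,0],"delta_rot": [0,0,0]},{"gripper": 0,"xyz": [0,0,0],"delta_rot": [0,0,0]}]'

```text
t: 4.15
position: [0.5488, 0.2412, 0.1791]
orientation: [0.064, -0.064, 0.704, -0.704]
wrist_force: [-1.4, -0.4, 6.8]
finger_gap: 0.0168
```

Run:
```python
from h import *
from plant import get_state,imaging
s=get_state(); print(s["position"],s["wrist_force"],s["finger_gap"])
p,d=imaging.capture("scene")
cv2.imwrite("pics/s2.png",cv2.resize(p[240:340,160:260,::-1],None,fx=6,fy=6,interpolation=cv2.INTER_CUBIC))
```

```text
[0.5488478  0.24116763 0.17913275] [-1.35515863 -0.40119274  6.75218953] 0.0167867151664822
```

View pics/s2.png

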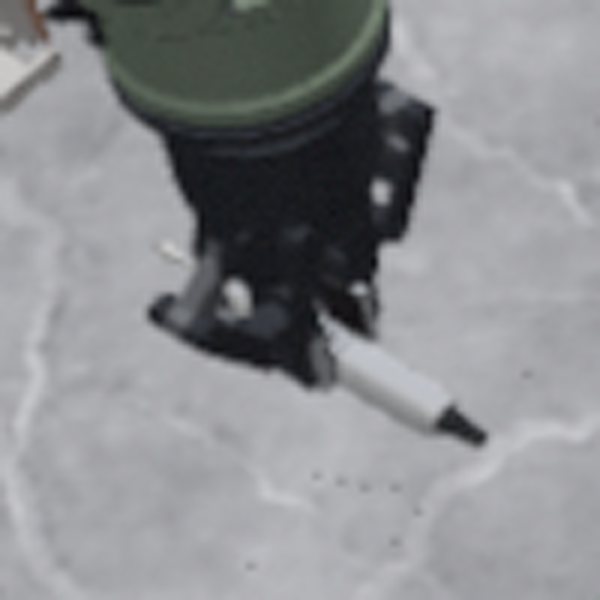

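carry_out --increments '[{"gripper": 45,"xyz": [0,0,0],"delta_rot": [0,0,0]},{"gripper": 45,"xyz": [0,0,0],"delta_rot": [0,0,0]},{"gripper": 45,"xyz": [0,0.002,0],"delta_rot": [0,0,0]},{"gripper": 45,"xyz": [0,0.003,0],"delta_rot": [0,0,0]},{"gripper": 45,"xyz": [0,0,0],"delta_rot": [0,0,0]}]'

```text
t: 4.7
position: [0.5487, 0.241, 0.1732]
orientation: [-0.064, 0.064, -0.704, 0.704]
wrist_force: [0.6, -1.0, -0.1]
finger_gap: 0.0386
```

carry_out --increments '[{"gripper": 20,"xyz": [0,0,0],"delta_rot": [0,0,0]},{"gripper": 10,"xyz": [0,0,0],"delta_rot": [0,0,0]},{"gripper": 0,"xyz": [0,0,0],"delta_rot": [0,0,0]},{"gripper": 0,"xyz": [0,0,0],"delta_rot": [0,0,0]},{"gripper": 0,"xyz": [0,0,0],"delta_rot": [0,0,0]}]'

```text
t: 5.2
position: [0.5489, 0.2411, 0.1739]
orientation: [0.064, -0.064, 0.704, -0.704]
wrist_force: [-0.2, -0.4, 4.2]
finger_gap: 0.017
```

carry_out --increments '[{"gripper": 0,"xyz": [0,-0.005,0],"delta_rot": [0,0,0]},{"gripper": 0,"xyz": [0,-0.015,0],"delta_rot": [0,0,0]},{"gripper": 0,"xyz": [0,-0.025,0],"delta_rot": [0,0,0]},{"gripper": 0,"xyz": [0,-0.03,0],"delta_rot": [0,0,0]},{"gripper": 0,"xyz": [0,-0.03,0],"delta_rot": [0,0,0]}]'

```text
t: 5.7
position: [0.5486, 0.241, 0.2809]
orientation: [0.064, -0.064, 0.704, -0.704]
wrist_force: [-0.2, -0.8, -0.5]
finger_gap: 0.0175
```

Run:
```python
from h import *
from plant import get_state,imaging
s=get_state(); print(s["position"],s["wrist_force"],s["finger_gap"])
p,d=imaging.capture("scene")
cv2.imwrite("pics/s3.png",cv2.resize(p[210:330,150:270,::-1],None,fx=5,fy=5,interpolation=cv2.INTER_CUBIC))
plan(s["position"],rq(s["orientation"]),[0.523,-0.2545,0.262],np.radians(90),15)
```

```text
[0.5486499  0.24101479 0.28090004] [-0.21658534 -0.78503086 -0.52066203] 0.01745335801602301
--
xyz [-0.0059, 0.0013, 0.0341] rot [0.0, 0.012, -0.0]
xyz [-0.0043, 0.0012, 0.0343] rot [0.0, 0.012, -0.0]
xyz [-0.0027, 0.0013, 0.0344] rot [0.0, 0.012, -0.0]
xyz [-0.0011, 0.0012, 0.0343] rot [0.0, 0.012, -0.0]
xyz [0.0005, 0.0013, 0.0344] rot [0.0, 0.012, -0.0]
--
xyz [0.002, 0.0012, 0.0342] rot [0.0, 0.012, -0.0]
xyz [0.0035, 0.0013, 0.034] rot [0.0, 0.012, -0.0]
xyz [0.0052, 0.0012, 0.0338] rot [0.0, 0.012, -0.0]
xyz [0.0066, 0.0013, 0.0334] rot [0.0, 0.012, -0.0]
xyz [0.0082, 0.0012, 0.033] rot [0.0, 0.012, -0.0]
--
xyz [0.0096, 0.0013, 0.0325] rot [0.0, 0.012, -0.0]
xyz [0.0111, 0.0012, 0.032] rot [0.0, 0.012, -0.0]
xyz [0.0126, 0.0013, 0.0314] rot [0.0, 0.012, -0.0]
xyz [0.0139, 0.0012, 0.0307] rot [0.0, 0.012, -0.0]
xyz [0.0153, 0.0013, 0.03] rot [0.0, 0.012, -0.0]
end [ 0.52297498 -0.2545136   0.26195694] 0.0008109442254023989 max step 0.03463105542717403
```

View pics/s3.png

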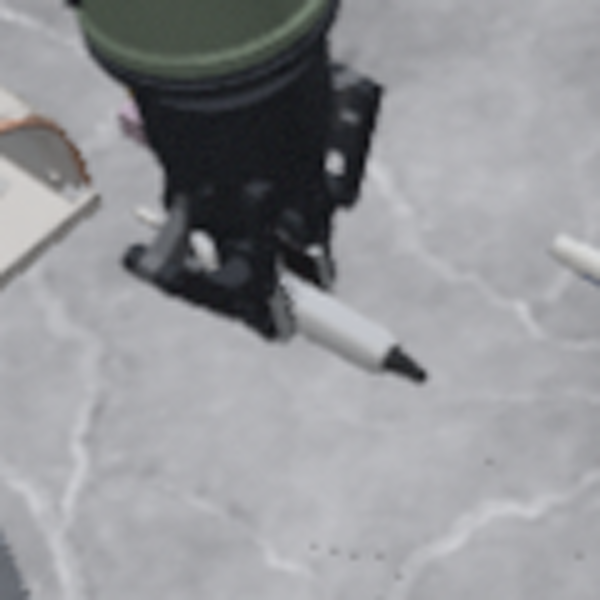

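carry_out --increments '[{"gripper": 0,"xyz": [-0.006,0.001,0.034],"delta_rot": [0,0.012,0]},{"gripper": 0,"xyz": [-0.0045,0.001,0.0345],"delta_rot": [0,0.012,0]},{"gripper": 0,"xyz": [-0.0025,0.001,0.0345],"delta_rot": [0,0.012,0]},{"gripper": 0,"xyz": [-0.001,0.001,0.0345],"delta_rot": [0,0.012,0]},{"gripper": 0,"xyz": [0.0005,0.001,0.0345],"delta_rot": [0,0.012,0]}]'

```text
t: 6.25
position: [0.5891, 0.0721, 0.2746]
orientation: [0.043, -0.042, 0.706, -0.706]
wrist_force: [-0.1, 0.3, -1.2]
finger_gap: 0.017
```

carry_out --increments '[{"gripper": 0,"xyz": [0.002,0.001,0.034],"delta_rot": [0,0.012,0]},{"gripper": 0,"xyz": [0.0035,0.001,0.034],"delta_rot": [0,0.012,0]},{"gripper": 0,"xyz": [0.005,0.001,0.034],"delta_rot": [0,0.012,0]},{"gripper": 0,"xyz": [0.0065,0.001,0.0335],"delta_rot": [0,0.012,0]},{"gripper": 0,"xyz": [0.008,0.001,0.033],"delta_rot": [0,0.012,0]}]'

```text
t: 6.75
position: [0.5801, -0.0978, 0.2696]
orientation: [-0.022, 0.021, -0.707, 0.707]
wrist_force: [0.5, -0.4, -1.0]
finger_gap: 0.0175
```

carry_out --increments '[{"gripper": 0,"xyz": [0.0095,0.001,0.0325],"delta_rot": [0,0.012,0]},{"gripper": 0,"xyz": [0.011,0.001,0.032],"delta_rot": [0,0.012,0]},{"gripper": 0,"xyz": [0.0125,0.001,0.0315],"delta_rot": [0,0.012,0]},{"gripper": 0,"xyz": [0.014,0.001,0.0305],"delta_rot": [0,0.012,0]},{"gripper": 0,"xyz": [0.0155,0.001,0.03],"delta_rot": [0,0.012,0]}]'

```text
t: 7.25
position: [0.5232, -0.2561, 0.2645]
orientation: [-0.0, -0.0, -0.707, 0.707]
wrist_force: [0.0, -0.5, -0.1]
finger_gap: 0.0167
```

carry_out --increments '[{"gripper": 0,"xyz": [0,0,0],"delta_rot": [0,0,0]},{"gripper": 0,"xyz": [0,0,0],"delta_rot": [0,0,0]},{"gripper": 0,"xyz": [0,0,0],"delta_rot": [0,0,0]},{"gripper": 0,"xyz": [0,0,0],"delta_rot": [0,0,0]},{"gripper": 0,"xyz": [0,0,0],"delta_rot": [0,0,0]}]'

```text
t: 7.75
position: [0.5241, -0.2542, 0.2638]
orientation: [0.001, -0.001, 0.707, -0.707]
wrist_force: [0.4, -0.3, -1.8]
finger_gap: 0.017
```

Run:
```python
from h import *
from plant import get_state,imaging
s=get_state(); r=rq(s["orientation"]);print(s["position"],r.as_matrix().round(3),s["wrist_force"],s["finger_gap"])
for n,b in (("scene",(290,110,440,240)),("top",(340,150,500,290))):
    p,d=imaging.capture(n);np.savez(n+"1.npz",p=p,d=d)
    cv2.imwrite(f"pics/{n}1.png",cv2.resize(p[b[1]:b[3],b[0]:b[2],::-1],None,fx=4.5,fy=4.5,interpolation=cv2.INTER_CUBIC)[:600])
```

```text
[ 0.5240771  -0.2542094   0.26377248] [[-1.     0.     0.002]
 [-0.002  0.    -1.   ]
 [-0.    -1.    -0.   ]] [ 0.39332611 -0.26327817 -1.75305141] 0.01700824376101157
```

View pics/scene1.png

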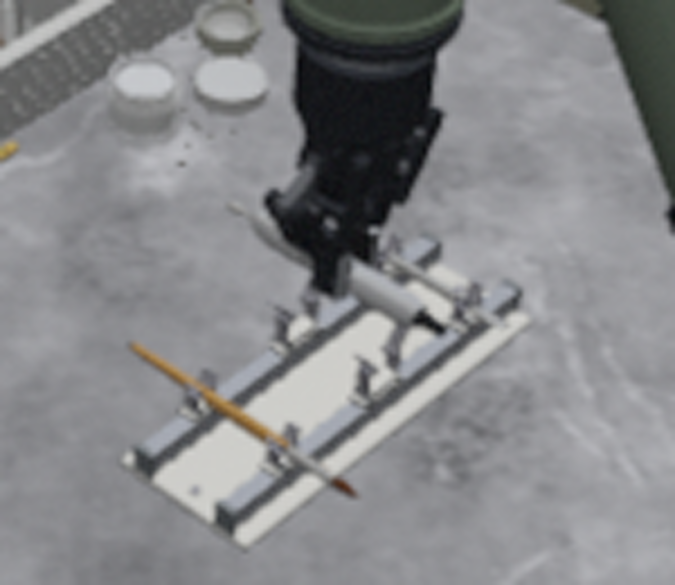

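View pics/top1.png

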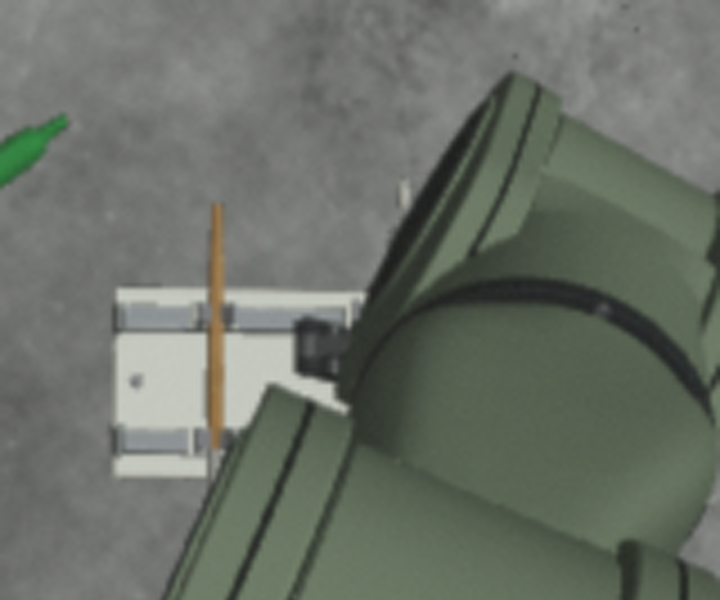

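Run:
```python
from h import *
p,d,K,T=load("scene"); z=np.load("scene1.npz");p=z["p"];d=z["d"]
x0,y0,x1,y1=330,140,400,190
v,u=np.mgrid[y0:y1,x0:x1]; dd=d[y0:y1,x0:x1]
c=np.stack([(u-K[0,2])/K[0,0]*dd,-(v-K[1,2])/K[1,1]*dd,-dd],-1)@T[:3,:3].T+T[:3,3]
g=p[y0:y1,x0:x1].mean(-1)
m0=(c[...,2]>0.085)&(c[...,2]<0.12)
for nm,m in (("near",m0&(g>100)&(u>365)),("black",m0&(g<=100)&(u>378)),("far",m0&(g>100)&(u<355))):
    Q=c[m];print(nm,m.sum(),Q.mean(0),Q.min(0),Q.max(0))
    if m.sum()>10:
        Q2=ray(np.c_[u[m],v[m]],0.0998,K,T)
        for lo in np.arange(.42,.62,.008):
            k=(Q2[:,0]>=lo)&(Q2[:,0]<lo+.008)
            if k.sum()>3: print("  x%.3f ymid %.4f w %.4f ztop %.4f"%(lo+.004,(Q2[k,1].max()+Q2[k,1].min())/2,np.ptp(Q2[k,1]),np.percentile(Q[k,2],90)))
```

```text
near 127 [ 0.48936411 -0.24924398  0.10454785] [ 0.44992772 -0.26641544  0.09299664] [ 0.51902839 -0.24102984  0.11319241]
  x0.472 ymid -0.2516 w 0.0236 ztop 0.1069
  x0.480 ymid -0.2519 w 0.0254 ztop 0.1093
  x0.488 ymid -0.2524 w 0.0255 ztop 0.1088
  x0.496 ymid -0.2547 w 0.0197 ztop 0.1102
  x0.504 ymid -0.2523 w 0.0257 ztop 0.1106
  x0.512 ymid -0.2541 w 0.0269 ztop 0.1101
  x0.520 ymid -0.2606 w 0.0127 ztop 0.1081
black 24 [ 0.46181229 -0.25112724  0.10080328] [ 0.45026613 -0.25831953  0.09578089] [ 0.47214974 -0.24275104  0.10505136]
  x0.456 ymid -0.2540 w 0.0059 ztop 0.1036
  x0.464 ymid -0.2513 w 0.0159 ztop 0.1032
  x0.472 ymid -0.2495 w 0.0159 ztop 0.1045
far 51 [ 0.58181176 -0.24771436  0.10143352] [ 0.55429332 -0.25556915  0.08971318] [ 0.61449701 -0.24142371  0.10854745]
  x0.560 ymid -0.2434 w 0.0067 ztop 0.1037
  x0.568 ymid -0.2448 w 0.0109 ztop 0.1059
  x0.576 ymid -0.2481 w 0.0128 ztop 0.1061
  x0.584 ymid -0.2514 w 0.0147 ztop 0.1064
  x0.592 ymid -0.2526 w 0.0148 ztop 0.1070
  x0.600 ymid -0.2513 w 0.0049 ztop 0.1007
  x0.608 ymid -0.2525 w 0.0049 ztop 0.1009
```

carry_out --increments '[{"gripper": 0,"xyz": [0.004,0.01,0],"delta_rot": [0,0,0]},{"gripper": 0,"xyz": [0,0.01,0],"delta_rot": [0,0,0]},{"gripper": 0,"xyz": [0,0.008,0],"delta_rot": [0,0,0]},{"gripper": 0,"xyz": [0,0,0],"delta_rot": [0,0,0]},{"gripper": 0,"xyz": [0,0,0],"delta_rot": [0,0,0]}]'

```text
t: 8.35
position: [0.5198, -0.2549, 0.2356]
orientation: [0.0, -0.0, 0.707, -0.707]
wrist_force: [-0.0, -0.2, -2.0]
finger_gap: 0.0172
```

Run:
```python
from h import *
from plant import get_state,imaging
s=get_state(); print(s["position"],s["wrist_force"],s["finger_gap"])
p,d=imaging.capture("scene");b=(310,130,420,230)
cv2.imwrite("pics/s5.png",cv2.resize(p[b[1]:b[3],b[0]:b[2],::-1],None,fx=6,fy=6,interpolation=cv2.INTER_CUBIC))
```

```text
[ 0.51983872 -0.25489535  0.23562345] [-0.01910597 -0.20804695 -2.04671745] 0.017229338485330842
```

View pics/s5.png

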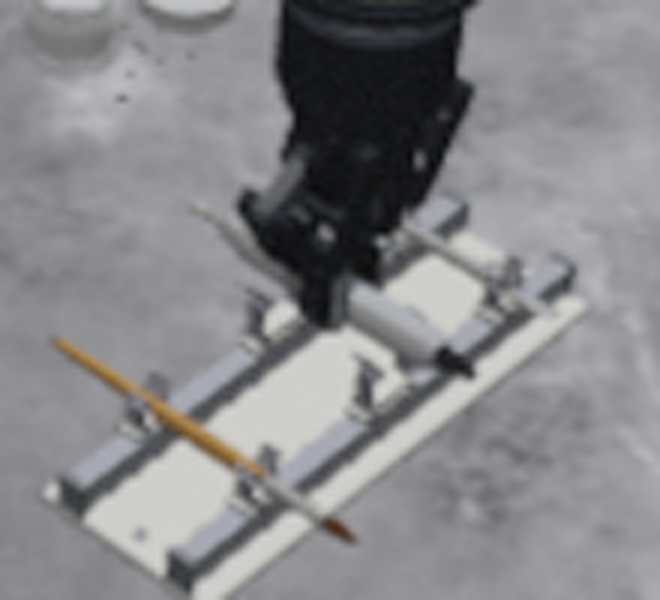

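Run:
```python
from h import *
_,_,K,T=load("scene")
im=cv2.imread("pics/s5.png"); im0=cv2.imread("pics/scene0.png")[130:230,310:420]; im0=cv2.resize(im0,None,fx=6,fy=6,interpolation=cv2.INTER_CUBIC)
cx,cy=0.520,-0.2516
for q in (im,im0):
  for sx in (-.032,.032):
    for sy in (-.0175,.0175):
        for ex in (-.005,.005):
            a=(proj([cx+sx+ex,cy+sy,.068],K,T)[0]-[310,130])*6+2.5
            cv2.circle(q,tuple(int(t) for t in a),3,(0,0,255),-1)
    a=(proj([cx+sx,cy,.046],K,T)[0]-[310,130])*6+2.5
    cv2.circle(q,tuple(int(t) for t in a),3,(0,255,0),-1)
cv2.imwrite("pics/ov.png",np.hstack([im,im0])[::1,:]); cv2.imwrite("pics/ov.png",cv2.resize(np.hstack([im[120:520,150:550],im0[120:520,150:550]]),None,fx=1,fy=1))
```

```text
(no output)
```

View pics/ov.png

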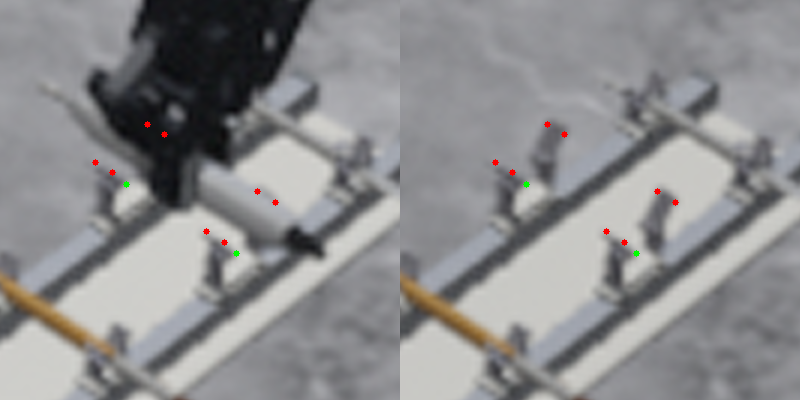

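carry_out --increments '[{"gripper": 0,"xyz": [0,0.005,0],"delta_rot": [0,0,0]},{"gripper": 0,"xyz": [0,0.005,0],"delta_rot": [0,0,0]},{"gripper": 0,"xyz": [0,0.004,0],"delta_rot": [0,0,0]},{"gripper": 0,"xyz": [0,0.004,0],"delta_rot": [0,0,0]},{"gripper": 0,"xyz": [0,0,0],"delta_rot": [0,0,0]}]'

```text
t: 8.9
position: [0.5196, -0.2547, 0.2171]
orientation: [0.0, -0.001, 0.707, -0.707]
wrist_force: [-0.7, 2.2, -4.9]
finger_gap: 0.0175
```

carry_out --increments '[{"gripper": 0,"xyz": [0,0.002,0],"delta_rot": [0,0,0]},{"gripper": 0,"xyz": [0,0.002,0],"delta_rot": [0,0,0]},{"gripper": 0,"xyz": [0,0.002,0],"delta_rot": [0,0,0]},{"gripper": 0,"xyz": [0,0.001,0],"delta_rot": [0,0,0]},{"gripper": 0,"xyz": [0,0,0],"delta_rot": [0,0,0]}]'

```text
t: 9.4
position: [0.5196, -0.2549, 0.2103]
orientation: [-0.0, -0.001, 0.707, -0.707]
wrist_force: [-0.2, 0.2, -11.0]
finger_gap: 0.017
```

carry_out --increments '[{"gripper": 0,"xyz": [0,0.001,0],"delta_rot": [0,0,0]},{"gripper": 0,"xyz": [0,0.001,0],"delta_rot": [0,0,0]},{"gripper": 0,"xyz": [0,0,0],"delta_rot": [0,0,0]},{"gripper": 0,"xyz": [0,0,0],"delta_rot": [0,0,0]},{"gripper": 0,"xyz": [0,0,0],"delta_rot": [0,0,0]}]'

```text
t: 9.9
position: [0.5196, -0.2549, 0.2095]
orientation: [0.0, -0.0, 0.707, -0.707]
wrist_force: [-5.6, 3.7, 15.6]
finger_gap: 0.0172
```

carry_out --increments '[{"gripper": 35,"xyz": [0,0,0],"delta_rot": [0,0,0]},{"gripper": 45,"xyz": [0,0,0],"delta_rot": [0,0,0]},{"gripper": 50,"xyz": [0,0,0],"delta_rot": [0,0,0]},{"gripper": 50,"xyz": [0,0,0],"delta_rot": [0,0,0]},{"gripper": 50,"xyz": [0,0,0],"delta_rot": [0,0,0]}]'

```text
t: 10.4
position: [0.5198, -0.2549, 0.2087]
orientation: [0.0, -0.0, 0.707, -0.707]
wrist_force: [-0.1, -0.5, -0.7]
finger_gap: 0.0428
```

carry_out --increments '[{"gripper": 50,"xyz": [0,-0.01,0],"delta_rot": [0,0,0]},{"gripper": 50,"xyz": [0,-0.02,0],"delta_rot": [0,0,0]},{"gripper": 50,"xyz": [0,-0.03,0],"delta_rot": [0,0,0]},{"gripper": 50,"xyz": [0,-0.04,0],"delta_rot": [0,0,0]},{"gripper": 50,"xyz": [0,-0.04,0],"delta_rot": [0,0,0]}]'

```text
t: 10.9
position: [0.5195, -0.2548, 0.3508]
orientation: [0.0, -0.0, 0.707, -0.707]
wrist_force: [0.4, -0.2, 0.4]
finger_gap: 0.0424
```

carry_out --increments '[{"gripper": 50,"xyz": [0,0,-0.04],"delta_rot": [0,0,0]},{"gripper": 50,"xyz": [0,0,-0.04],"delta_rot": [0,0,0]},{"gripper": 50,"xyz": [0,0,-0.04],"delta_rot": [0,0,0]},{"gripper": 50,"xyz": [0,0,-0.04],"delta_rot": [0,0,0]},{"gripper": 50,"xyz": [0,0,-0.04],"delta_rot": [0,0,0]}]'

```text
t: 11.4
position: [0.5193, -0.0534, 0.3495]
orientation: [0.0, 0.0, 0.707, -0.707]
wrist_force: [0.8, -0.2, -0.2]
finger_gap: 0.0429
```

Run:
```python
from h import *
from plant import get_state,imaging
s=get_state(); print(s["t"],s["position"],s["wrist_force"],s["finger_gap"])
ims=[]
for n,b in (("scene",(310,130,420,230)),("top",(370,170,480,270))):
    p,d=imaging.capture(n);_,_,K,T=load(n)
    ims.append(cv2.resize(p[b[1]:b[3],b[0]:b[2],::-1],None,fx=3.6,fy=3.6,interpolation=cv2.INTER_CUBIC))
    v,u=np.mgrid[b[1]:b[3],b[0]:b[2]]; dd=d[b[1]:b[3],b[0]:b[2]]
    c=np.stack([(u-K[0,2])/K[0,0]*dd,-(v-K[1,2])/K[1,1]*dd,-dd],-1)@T[:3,:3].T+T[:3,3]
    c=c.reshape(-1,3)
    for lo in np.arange(.44,.61,.01):
        k=(c[:,0]>lo)&(c[:,0]<lo+.01)&(abs(c[:,1]+.254)<.014)&(c[:,2]>.04)&(c[:,2]<.09)
        if k.sum()>3: print(n,"x%.3f n%d y[%.4f %.4f] ztop %.4f"%(lo+.005,k.sum(),c[k,1].min(),c[k,1].max(),np.percentile(c[k,2],90)))
cv2.imwrite("pics/fin.png",np.hstack(ims))
```

```text
11.4 [ 0.51927149 -0.05337032  0.34951004] [ 0.82813408 -0.24041481 -0.22779689] 0.04291074477368112
scene x0.445 n5 y[-0.2530 -0.2481] ztop 0.0513
scene x0.455 n12 y[-0.2579 -0.2482] ztop 0.0493
scene x0.465 n26 y[-0.2597 -0.2414] ztop 0.0537
scene x0.475 n28 y[-0.2598 -0.2400] ztop 0.0548
scene x0.485 n30 y[-0.2675 -0.2403] ztop 0.0580
scene x0.495 n24 y[-0.2671 -0.2408] ztop 0.0563
scene x0.505 n21 y[-0.2627 -0.2428] ztop 0.0554
scene x0.515 n22 y[-0.2598 -0.2429] ztop 0.0543
scene x0.525 n24 y[-0.2591 -0.2415] ztop 0.0557
scene x0.535 n24 y[-0.2582 -0.2413] ztop 0.0539
scene x0.545 n21 y[-0.2654 -0.2426] ztop 0.0558
scene x0.555 n33 y[-0.2679 -0.2412] ztop 0.0565
scene x0.565 n20 y[-0.2663 -0.2417] ztop 0.0543
scene x0.575 n16 y[-0.2564 -0.2434] ztop 0.0542
scene x0.585 n10 y[-0.2572 -0.2477] ztop 0.0512
scene x0.595 n4 y[-0.2554 -0.2515] ztop 0.0449
scene x0.605 n5 y[-0.2563 -0.2518] ztop 0.0458
top x0.455 n14 y[-0.2592 -0.2518] ztop 0.0502
top x0.465 n29 y[-0.2632 -0.2474] ztop 0.0541
top x0.475 n35 y[-0.2637 -0.2456] ztop 0.0559
top x0.485 n41 y[-0.2666 -0.2415] ztop 0.0561
top x0.495 n51 y[-0.2674 -0.2408] ztop 0.0585
top x0.505 n36 y[-0.2637 -0.2452] ztop 0.0552
top x0.515 n41 y[-0.2641 -0.2461] ztop 0.0550
top x0.525 n32 y[-0.2638 -0.2472] ztop 0.0558
top x0.535 n41 y[-0.2634 -0.2465] ztop 0.0545
top x0.545 n32 y[-0.2637 -0.2460] ztop 0.0559
top x0.555 n49 y[-0.2671 -0.2409] ztop 0.0581
top x0.565 n46 y[-0.2672 -0.2414] ztop 0.0560
top x0.575 n32 y[-0.2636 -0.2460] ztop 0.0559
top x0.585 n24 y[-0.2612 -0.2484] ztop 0.0536
top x0.595 n5 y[-0.2558 -0.2548] ztop 0.0474
top x0.605 n10 y[-0.2576 -0.2532] ztop 0.0491
```

View pics/fin.png

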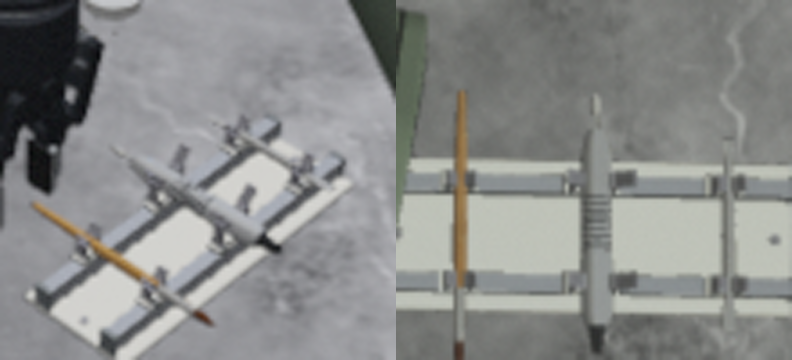

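```bash
python3 -c "
from plant import job_done;print(job_done())"
```

```text
the job is handed in; nothing more can be done
None
```

The grey hand piece is snapped into the empty middle clip pair and released. I handed the job in at about 11.5 s; it reported no verdict.

- **What I did:** I gripped the hand piece across the middle, carried it over the rack and lined it up with the clips. I then pressed it down until the wrist force changed from −11 N (clips pulling it in) to +16 N (bottomed out). Then I opened the gripper and drew the arm clear.
- **Last checks:** In both cameras the top of the body is at about 55.5 mm all along, so the axis is about 46 mm high and level. It is centred to within a few mm along and across the clips, with no visible yaw. After release the wrist force was about zero, and the gripper is about 200 mm away from the hand piece.
- **Disagreements:**
  - The gripper read about 17 mm open on the 19.5 mm body. I opened, lowered 5 mm and gripped again with the same reading, and it held firmly.
  - The two cameras differed by 3–5 mm in y. I corrected for this by measuring the held piece against the tool position.

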